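# Turn the board caddy to face the operator

### The job

Lift the relay carton off the board caddy and stand it on the blue desk mat. Then, sliding it flat on the bench, swing the caddy a quarter turn counter-clockwise seen from above by pushing the corner opposite its notch, while the notch stays against the upright post, until its long side lies flush along the low rail and its boards face the robot. Finally put the carton back squarely and lengthways in the middle of the caddy's lid, leave the other things on the desk where they are, and let go.

Things in the scene. Friction and masses are not known exactly. Their poses are not given: they have to be found in the camera images.
- caddy: Black plastic box, loose, 180 x 120 x 60 mm, 0.7 kg, one corner cut out as a 27.5 mm square notch around the fixed post (1.5 mm play). Origin: underside, in the notch where the post's axis passes. x along the long side, y the short, z up: covers x -14..166, y -14..106 mm less the notch (x, y both below 13.5). Starts turned -90 degrees (within 10) from the station's axes; ends parallel to them.
- push_corner (a point): Caddy's vertical edge opposite the notch, at half height (x 166, y 106, z 30 mm in its frame, axes alike). Pushing low on the flat closed short end (x = 166) beside this edge towards the caddy's -x turns it counter-clockwise and presses the notch onto the post, which stops it towards -x and -y but not +x and +y. Takes a few newtons.
- lid_middle (a point): Middle of the caddy's flat lid, on its top face 60 mm above the bench (x 76, y 46 mm in the caddy's frame); a flat grey pad 120 x 76 mm marks the area around it, axes as the caddy's.
- boards_end (a point): Middle of the caddy's open short end (x -14, y 60, z 30 mm in its frame), where three blue circuit boards stick out by 8 to 10 mm; the other three sides are closed and flat.
- carton: Brown cardboard relay carton with a paper band along its length, 110 long (x) x 60 wide (y) x 50 mm high, about 0.25 kg, loose. Origin at the centre of its underside. It starts lying a little askew on the caddy's lid; grasp it from above across its 60 mm width.
- station: Fixed. Origin at bench level on the axis of an upright steel post, 24 mm diameter, 50 mm high. x points away from the robot (within 12 degrees), z up. Its low aluminium rail, 100 x 16 x 25 mm high, runs along x from 30 to 130 mm with its inner face at y = 107.5 mm: it stops the caddy's long side (y = 106) when their axes are parallel.
- mat: Blue fabric desk mat, 200 (x) x 160 (y) x 3 mm thick, fixed to the desk, either to the left or to the right of the station. Origin at the centre of its underside.
- meter: Bystander: yellow multimeter 170 x 80 x 46 mm lying on the desk, on the side where the mat is not. Origin under its centre.
- mug: Bystander: red mug, 80 mm across, 90 mm high, right and further out. Origin under its centre.
- mouse: Bystander: black computer mouse, 105 x 62 x 34 mm, left near the robot. Origin under its centre.
- board: Bystander: blue relay circuit board lying flat, 150 x 95 x 20 mm, right near the robot. Origin under its centre.
- eraser: Bystander: black whiteboard eraser, 100 x 45 x 34 mm, right and further out. Origin under its centre.
- brush: Bystander: flat cleaning brush, about 200 mm long, lying on the desk, left and further out.
- parts_box: Bystander: cardboard box 80 x 80 x 60 mm, left and further out. Origin under its centre.

How it is judged:
On the way, in this order (a step that is already met when the one before it is completed fails the run):
1. the carton stands on the mat, let go, and the caddy has not been turned yet (x of carton in the frame of mat between -0.09 and 0.09 m and y of carton in the frame of mat between -0.07 and 0.07 m and z of carton in the frame of mat below 0.012 m and angle between carton's own z axis and vertical below 0.15 rad and linear speed of carton below 0.02 m/s and angular speed of carton below 0.1 rad/s and contact force between the fingers and carton below 0.1 N and angle between the y axis of caddy and the x axis of station, either way round below 0.4 rad), for 0.2 s.
2. the caddy is turned flush to the rail with its notch at the post, the carton still on the mat (x of carton in the frame of mat between -0.09 and 0.09 m and y of carton in the frame of mat between -0.07 and 0.07 m and z of carton in the frame of mat below 0.012 m and angle between carton's own z axis and vertical below 0.15 rad and angle between the x axis of caddy and the x axis of station, either way round below 0.07 rad and x of push_corner in the frame of station above 0.12 m and y of push_corner in the frame of station above 0.08 m and horizontal distance between caddy and station below 0.01 m and linear speed of caddy below 0.02 m/s and angular speed of caddy below 0.1 rad/s), for 0.2 s.
At the end, for the whole second after the job is handed in: The caddy lies flat with its notch within 10 mm of central on the post and its long side parallel to the rail within 4 degrees, boards towards the robot; the carton stands upright on its lid, centred within 18 mm and lengthways within 10 degrees; both at rest (angle between the x axis of caddy and the x axis of station, either way round below 0.07 rad and x of push_corner in the frame of station above 0.12 m and y of push_corner in the frame of station above 0.08 m and horizontal distance between caddy and station below 0.01 m and horizontal distance between carton and lid_middle below 0.018 m and z of carton in the frame of lid_middle between -0.005 and 0.008 m and angle between the x axis of carton and the x axis of caddy, either way round below 0.18 rad and angle between carton's own z axis and vertical below 0.08 rad and angle between caddy's own z axis and vertical below 0.05 rad and height (world z) of caddy below 0.006 m and linear speed of each of carton, caddy below 0.02 m/s and angular speed of each of carton, caddy below 0.1 rad/s); the robot touches nothing.
It fails at once if the caddy is lifted or tipped (height (world z) of caddy above 0.015 m or angle between caddy's own z axis and vertical above 0.15 rad).
It fails at once if the caddy's notch leaves the post (more than 30 mm) (horizontal distance between caddy and station above 0.03 m).
It fails at once if the carton is tipped over (angle between carton's own z axis and vertical above 0.7 rad).
It fails at once if another thing on the desk is shoved more than 40 mm (distance of any of meter, mug, mouse, board, eraser, brush, parts_box from where it was at the start of the episode above 0.04 m).
It also fails if it takes over 72 s, if anything falls off the work surface, if the arm or the gripper's body presses on something with over 40 N, if the wrist force passes 120 N, or if a joint passes its speed limit or range.

### The arm

A 7-joint arm with a two-finger parallel gripper is mounted at the origin on the work surface. World frame = base frame: x ahead of the robot, y to its left, z up, the work surface at z = 0. Lengths are in m, angles in rad, forces in N, time in s.
With the tool pointing down it reaches from about 0.4 to 0.85 m from the base axis. Payload 10.4 kg.
Tool frame: the origin (TCP) lies midway between the tips of the shut fingers; the grasp point (between the pads) lies 19 mm behind it; z points along the fingers, y is the line along which they close (so a half turn about z gives the same grasp; the last joint's range is limited). The gripper opens to 87 mm and grips with 3 to 60 N. Pads are 19 mm wide; open, the fingers measure 117 mm over their backs; the gripper's body (75 mm by 190 mm) begins 51 mm behind the grasp point.
Start: joints at [1.233, 0.332, -0.065, 1.46, 0.022, 1.35, -0.088], TCP at [0.194, -0.594, 0.223] pointing down, gripper open.
Joint ranges: [-2.6, 2.6], [-0.5, 2.12], [-1.47, 1.34], [0.16, 2.42], [-1.27, 4.41], [0.06, 2.06], [-2.6, 2.6]. Speed limits (rad/s): [2.22, 2.22, 2.79, 2.79, 3.14, 3.14, 3.14].

### API

Orientations are given as a 3x3 rotation matrix whose columns are the frame's x, y, z axes.
In Python, from plant import observe, capture, get_calibration, hand_in, cut_out, tip_of gives the robot as it stands. The module is installed in compiled form; this text tells all that it offers.
- The arm moves only by the shell command python3 -m jog 'ROWS'. ROWS is JSON, a list of rows, each a list of 3 entries, a list of its own where there are three numbers: the shift along the tool's x, y, z in units of 50 mm (1.0 is 50 mm), then the turn, a rotation vector about the tool's x, y, z in units of 8 degrees (1.0 is 8 degrees), then the closure, from 0 (fully open) to 1 (shut). In form: [[[x, y, z], [rx, ry, rz], fingers], ...]. A call has 1 to 20 rows; each row is the pose to reach, as a shift and turn from the pose commanded when the call began, along the tool's axes at that moment; what a row does not reach only later rows make up. A row lasts 1/8 s, in which the tool goes at most 62.5 mm and 10.7 degrees, less where a joint would pass 70% of its speed; a pose out of reach is approached as far as the arm can. A call with a gripper value outside its range is refused whole. The fingers move at their own pace and stop on an object; the grip force is fixed at half the most. Time passes only in rows, so rows that repeat a pose let the fingers close. It gives the time, the measured TCP pose, the force, the opening and the grip force at its end, in the units of the state.
- observe(): the state, without advancing time (a new reading comes with each control period).
- capture(name): name is "side" or "top"; returns (picture, depth): 420x560x3 uint8, blue, green, red; 420x560 float32, m along the optical axis (not along the pixel's ray), 0 where there is no reading.
- get_calibration(name): a dict with "camera_matrix" (3x3 intrinsics, pixels), "k1" (the pictures are not rectified: a ray, as slopes to the right and down, at radius r is drawn at 1 + k1 r^2 times it, then the intrinsics apply), "R" (3x3) and "t" (3): a world point X has camera coordinates R X + t. Camera axes: x right, y down, z forward; pixel columns grow to the right and rows downward; lengths in m; the calibration is good to about 2 mm. A picture is of the moment at which its call begins. get_calibration takes no time and is no camera call.
- hand_in(): hands the job in; it is judged then, once.
Trained networks look in the newest picture that a camera, given by its name, has taken for a name from the list of things; names that differ only in an ending like _2 or _b are one class to them, and where a whole thing is asked for, a point or a joint stands for the part that bears it (a point fixed in the world has none). Each returns a list of dicts, best first, with "p" (0 to 1); they miss things now and then, are a little off and sometimes report something else, mostly with a low value. They report only what shows in the picture. A call takes as long as a camera call.
- cut_out(target, camera): "pixels" (420x560 bool, what is visible of it) and "pixel" ([row, column] in pixels, amid what is visible of it).
- tip_of(target, camera): "pixel" ([row, column] in pixels: a listed point, or the origin of a listed thing).
The state is a dict: "time_s": time; "q": joint angles; "qd": joint speeds; "effort": joint torques, N m; "ee_pos": TCP position; "orientation": TCP orientation; "ft_force": force on the tool from outside, world axes, zero at the start; "moment": the same for the moment, N m; "grip_width": opening from 0.0 (shut) to 1.0 (fully open); "finger_force": force on a finger pad.
Only numpy, scipy, OpenCV 4.12 (cv2) and the standard library are available. Lean on these libraries where they do the work, as an engineer would, in place of code of your own. Each camera call takes 0.05 s, during which the arm holds its last target. There are 200 camera calls.

## Working session

There is one attempt and no reset: what is moved stays moved. The work goes in short steps, Python scripts to look and compute and a shell command to move; the robot and the scene stay as the last step left them, time stands still between calls to the robot, and variables do not carry over. Pictures are saved under pics/ and viewed, at most 10 in all, crops included, and the job is handed in when it is done.

```bash
mkdir -p pics
cat > h.py <<'E'
import numpy as np, cv2
from plant import *
def cloud(depth,name):
    c=get_calibration(name);K=np.array(c["camera_matrix"],float);k1=c["k1"];R=np.array(c["R"]);t=np.array(c["t"])
    v,u=np.mgrid[0:420,0:560]
    p=cv2.undistortPoints(np.stack([u.ravel(),v.ravel()],1).astype(np.float64)[:,None],K,np.array([k1,0,0,0.])).reshape(420,560,2)
    X=np.dstack([p*depth[...,None],depth])
    W=(X-t)@R
    W[depth==0]=np.nan
    return W
def proj(P,name):
    c=get_calibration(name)
    r,_=cv2.Rodrigues(np.array(c["R"]))
    return cv2.projectPoints(np.array(P,float).reshape(-1,1,3),r,np.array(c["t"],float),np.array(c["camera_matrix"],float),np.array([c["k1"],0,0,0.]))[0].reshape(-1,2)
def top(W,m,lo,hi):
    z=W[...,2];s=m&(z>lo)&(z<hi)
    P=W[s]
    (cx,cy),(w,h),a=cv2.minAreaRect((P[:,:2]*1000).astype(np.float32))
    if w<h: w,h,a=h,w,a+90
    return (round(cx),round(cy)),(round(w),round(h)),round((a+90)%180-90,1),round(float(np.median(P[:,2])*1000),1),int(s.sum())
E
python3 - <<'E'
from h import *
for n in ["top","side"]:
    p,d=capture(n); cv2.imwrite(f"pics/{n}0.png",p); W=cloud(d,n); np.save(f"{n}0.npy",W)
    for t in ["carton","caddy","mat","station","meter","mug","mouse","board","eraser","brush","parts_box"]:
        r=cut_out(t,n)
        if r:
            m=r[0]["pixels"].astype(bool);Q=W[m];Q=Q[~np.isnan(Q[:,0])]
            print(n,t,round(r[0]["p"],2),np.round(r[0]["pixel"]),np.round(np.percentile(Q,[3,50,97],axis=0),3).tolist())
            if t in("carton","caddy","mat"):
                lo,hi={"carton":(.1,.13),"caddy":(.05,.075),"mat":(-.005,.012)}[t]
                try: print("   rect",top(W,m,lo,hi))
                except Exception as e: print(e)
print(observe()["ee_pos"],observe()["orientation"])
E
```

```text
top carton 0.58 [212. 312.] [[0.511, -0.115, 0.107], [0.54, -0.065, 0.111], [0.57, -0.014, 0.114]]
   rect ((540, -64), (108, 60), -83.9, 111.1, 1276)
top caddy 0.75 [197. 313.] [[0.484, -0.151, 0.051], [0.544, -0.065, 0.061], [0.599, 0.026, 0.064]]
   rect ((541, -61), (186, 119), -89.1, 61.0, 2364)
top mat 0.89 [232. 131.] [[0.383, 0.322, 0.0], [0.476, 0.396, 0.004], [0.571, 0.472, 0.007]]
   rect ((477, 398), (205, 163), 3.9, 3.8, 4703)
top station 0.8 [203. 236.] [[0.487, 0.002, 0.017], [0.562, 0.123, 0.026], [0.619, 0.133, 0.055]]
top meter 0.64 [252. 439.] [[0.364, -0.426, 0.009], [0.443, -0.374, 0.038], [0.519, -0.329, 0.048]]
top mug 0.69 [159. 451.] [[0.633, -0.432, 0.003], [0.677, -0.407, 0.048], [0.726, -0.355, 0.092]]
top mouse 0.93 [295. 188.] [[0.283, 0.208, 0.023], [0.331, 0.234, 0.033], [0.377, 0.264, 0.038]]
top board 0.83 [297. 365.] [[0.286, -0.268, 0.002], [0.33, -0.197, 0.006], [0.375, -0.128, 0.022]]
top eraser 0.72 [153. 396.] [[0.643, -0.297, 0.007], [0.689, -0.272, 0.035], [0.738, -0.25, 0.039]]
top brush 0.96 [136. 176.] [[0.623, 0.259, 0.008], [0.733, 0.278
[... 873 characters left out ...]
.36, 0.091]]
side mouse 0.87 [188. 183.] [[0.28, 0.205, 0.005], [0.327, 0.215, 0.03], [0.375, 0.257, 0.036]]
side board 0.76 [326. 217.] [[0.286, -0.273, 0.002], [0.33, -0.214, 0.005], [0.375, -0.132, 0.021]]
side eraser 0.88 [299. 407.] [[0.642, -0.303, 0.002], [0.687, -0.286, 0.034], [0.74, -0.253, 0.037]]
side brush 0.6 [161. 311.] [[0.622, 0.255, 0.004], [0.721, 0.269, 0.017], [0.803, 0.302, 0.022]]
side parts_box 0.85 [140. 281.] [[0.622, 0.373, 0.003], [0.656, 0.381, 0.047], [0.698, 0.449, 0.062]]
[ 0.19351497 -0.59432129  0.22259916] [[ 9.50881564e-01  3.09554919e-01  5.25523899e-05]
 [ 3.09554923e-01 -9.50881555e-01 -1.34439936e-04]
 [ 8.35455463e-06  1.44104308e-04 -9.99999990e-01]]
```

View pics/top0.png

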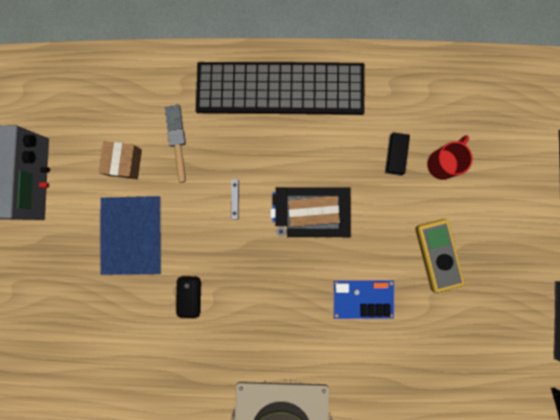

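View pics/side0.png

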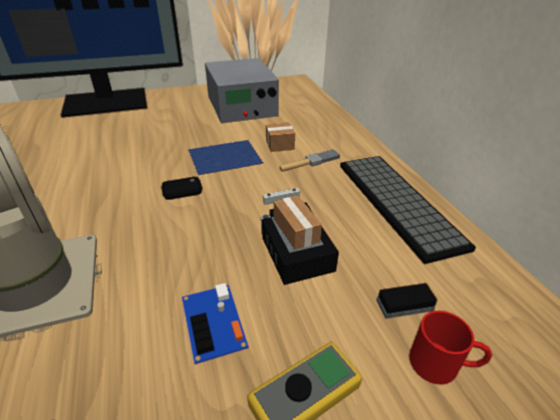

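Top view: the caddy is at about (213,313) with its long side left-right, boards at (210,274), post at (230,282), rail at (198,235) and mat at (235,131). The carton sits on the lid at (212,313), slightly askew. The side view agrees.

```bash
cat >> h.py <<'E'
def go(x,y,z,yaw):
    """tool units to reach TCP (x,y,z) m, tool x-axis at yaw deg, z down"""
    s=observe();R=np.array(s["orientation"]);a=np.radians(yaw)
    T=np.array([[np.cos(a),np.sin(a),0],[np.sin(a),-np.cos(a),0],[0,0,-1]])
    d=R.T@(np.array([x,y,z])-s["ee_pos"])/.05
    r=cv2.Rodrigues(R.T@T)[0].ravel()*180/np.pi/8
    print("shift",np.round(d,2),"turn",np.round(r,2),"rows",np.ceil(max(np.linalg.norm(d)*50/62.5,np.linalg.norm(r)*8/10.7)))
E
python3 - <<'E'
from h import *
for n in ["top","side"]:
    W=np.load(n+"0.npy"); x,y,z=W[...,0],W[...,1],W[...,2]
    box=(x>.45)&(x<.65)&(y>.09)&(y<.16)
    print(n,"rail",top(W,box,.018,.035))
    b=(x>.45)&(x<.53)&(y>-.02)&(y<.05)&(z>.035)&(z<.075)
    P=W[b&(y>.0)]; print("post", [p for p in np.round(P,3).tolist()][:40])
    print(n,"caddy",top(W,(x>.46)&(x<.62)&(y>-.18)&(y<.015),.055,.066))
go(.540,-.064,.16,96)
go(.540,-.064,.075,96)
E
```

```text
top rail ((572, 125), (100, 15), 1.0, 25.8, 275)
post [[0.53, 0.021, 0.061], [0.528, 0.031, 0.05], [0.528, 0.029, 0.051], [0.528, 0.026, 0.055], [0.528, 0.024, 0.051], [0.528, 0.021, 0.061], [0.528, 0.019, 0.062], [0.528, 0.017, 0.061], [0.528, 0.014, 0.057], [0.528, 0.012, 0.061], [0.528, 0.009, 0.061], [0.528, 0.007, 0.061], [0.528, 0.005, 0.061], [0.528, 0.002, 0.064], [0.526, 0.029, 0.039], [0.526, 0.027, 0.043], [0.526, 0.024, 0.042], [0.525, 0.021, 0.056], [0.525, 0.019, 0.061], [0.525, 0.016, 0.061], [0.525, 0.014, 0.06], [0.525, 0.012, 0.063], [0.526, 0.009, 0.059], [0.526, 0.007, 0.059], [0.525, 0.005, 0.062], [0.526, 0.002, 0.06], [0.523, 0.029, 0.041], [0.523, 0.027, 0.042], [0.523, 0.024, 0.043], [0.523, 0.021, 0.064], [0.523, 0.019, 0.058], [0.523, 0.017, 0.059], [0.523, 0.014, 0.061], [0.523, 0.012, 0.062], [0.523, 0.009, 0.058], [0.523, 0.007, 0.06], [0.523, 0.005, 0.06], [0.523, 0.002, 0.061], [0.521, 0.032, 0.04], [0.521, 0.029, 0.043]]
top caddy ((541, -70), (169, 119), -89.1, 61.0, 2262)
side rail ((573, 125), (99, 20), 1.4, 24.6, 209)
post [[0.51, 0.023, 0.061], [
[... 360 characters left out ...]
 [0.508, 0.008, 0.06], [0.51, 0.007, 0.061], [0.513, 0.008, 0.059], [0.509, 0.018, 0.049], [0.508, 0.008, 0.057], [0.509, 0.002, 0.062], [0.511, 0.003, 0.061], [0.49, 0.021, 0.049], [0.491, 0.015, 0.053], [0.493, 0.013, 0.054], [0.495, 0.012, 0.055], [0.497, 0.011, 0.055], [0.499, 0.009, 0.056], [0.503, 0.014, 0.051], [0.508, 0.017, 0.047], [0.508, 0.008, 0.054], [0.508, 0.001, 0.06], [0.487, 0.018, 0.049], [0.489, 0.015, 0.051], [0.49, 0.01, 0.054], [0.492, 0.009, 0.054], [0.494, 0.008, 0.055], [0.496, 0.008, 0.054]]
side caddy ((542, -72), (172, 121), -89.2, 60.6, 1576)
shift [ 9.87 -7.94  1.25] turn [ 0.    0.   -9.75] rows 11.0
shift [ 9.87 -7.94  2.95] turn [ 0.    0.   -9.75] rows 11.0
```

```bash
python3 -m jog '[[[1.2,-1,0],[0,0,-1.2],0],[[2.4,-2,0],[0,0,-2.4],0],[[9.87,-7.94,1.0],[0,0,-9.75],0],[[9.87,-7.94,1.0],[0,0,-9.75],0],[[9.87,-7.94,1.0],[0,0,-9.75],0],[[9.87,-7.94,1.0],[0,0,-9.75],0],[[9.87,-7.94,1.0],[0,0,-9.75],0],[[9.87,-7.94,1.0],[0,0,-9.75],0],[[9.87,-7.94,1.0],[0,0,-9.75],0],[[9.87,-7.94,1.0],[0,0,-9.75],0],[[9.87,-7.94,1.0],[0,0,-9.75],0],[[9.87,-7.94,1.0],[0,0,-9.75],0],[[9.87,-7.94,1.0],[0,0,-9.75],0],[[9.87,-7.94,1.0],[0,0,-9.75],0],[[9.87,-7.94,1.0],[0,0,-9.75],0]]'
python3 - <<'E'
from h import *
print(observe()["q"]); go(.540,-.0645,.076,95.8)
E
```

```text
time_s: 3.08
ee_pos: [0.5396, -0.065, 0.1727]
orientation: [[-0.104, 0.995, 0.0], [0.995, 0.104, -0.001], [-0.001, 0.0, -1.0]]
ft_force: [0.5, -0.1, 1.0]
grip_width: 0.997
finger_force: 0.0
[ 0.59592031  0.24833173 -0.64163477  1.71767619  0.15749405  1.22721958
  0.01967476]
shift [0.01 0.01 1.93] turn [0.   0.   0.02] rows 2.0
```

```bash
python3 -m jog '[[[0,0,0.8],[0,0,0],0],[[0,0,1.4],[0,0,0],0],[[0,0,1.8],[0,0,0],0],[[0,0,1.93],[0,0,0],0],[[0,0,1.93],[0,0,0],0],[[0,0,1.93],[0,0,0],1],[[0,0,1.93],[0,0,0],1],[[0,0,1.93],[0,0,0],1],[[0,0,1.93],[0,0,0],1],[[0,0,1.93],[0,0,0],1],[[0,0,1.93],[0,0,0],1],[[0,0,1.5],[0,0,0],1],[[0,0,0.8],[0,0,0],1],[[0,0,0],[0,0,0],1],[[0,0,-0.6],[0,0,0],1],[[0,0,-0.6],[0,0,0],1]]'
python3 - <<'E'
from h import *
go(.477,.398,.1,94); go(.477,.398,.021,94)
E
```

```text
time_s: 5.08
ee_pos: [0.5408, -0.064, 0.2042]
orientation: [[-0.105, 0.994, 0.003], [0.994, 0.105, -0.001], [-0.001, 0.003, -1.0]]
ft_force: [-0.6, -0.4, -2.8]
grip_width: 0.686
finger_force: 30.0
shift [ 9.33 -0.31  2.07] turn [0.02 0.01 0.25] rows 8.0
shift [ 9.33 -0.31  3.65] turn [0.02 0.01 0.25] rows 9.0
```

```bash
python3 -m jog '[[[0.6,0,0],[0,0,0],1],[[1.5,0,0],[0,0,0],1],[[2.6,-0.1,0],[0,0,0],1],[[3.7,-0.1,0],[0,0,0],1],[[4.8,-0.2,0],[0,0,0],1],[[5.9,-0.2,0],[0,0,0],1],[[7,-0.2,0],[0,0,0],1],[[8,-0.3,0.3],[0,0,0],1],[[8.8,-0.3,0.9],[0,0,0],1],[[9.33,-0.3,1.6],[0,0,0],1],[[9.33,-0.3,2.3],[0,0,0],1],[[9.33,-0.3,2.9],[0,0,0],1],[[9.33,-0.3,3.3],[0,0,0],1],[[9.33,-0.3,3.55],[0,0,0],1],[[9.33,-0.3,3.6],[0,0,0],1],[[9.33,-0.3,3.6],[0,0,0],1]]'
python3 - <<'E'
from h import *
go(.477,.398,.019,95)
E
```

```text
time_s: 7.08
ee_pos: [0.4763, 0.3986, 0.0233]
orientation: [[-0.105, 0.994, 0.001], [0.994, 0.105, 0.001], [0.001, 0.001, -1.0]]
ft_force: [0.6, 0.0, -1.8]
grip_width: 0.686
finger_force: 30.0
shift [-0.01  0.01  0.09] turn [ 0.01 -0.    0.13] rows 1.0
```

```bash
python3 -m jog '[[[0,0,0.08],[0,0,0],1],[[0,0,0.08],[0,0,0],1],[[0,0,0.08],[0,0,0],0.3],[[0,0,0.08],[0,0,0],0],[[0,0,0.08],[0,0,0],0],[[0,0,0.08],[0,0,0],0],[[0,0,0.08],[0,0,0],0],[[0,0,-0.5],[0,0,0],0],[[0,0,-1.2],[0,0,0],0],[[0,0,-2.2],[0,0,0],0],[[0,0,-3.2],[0,0,0],0],[[0,0,-3.2],[0,0,0],0]]'
python3 - <<'E'
from h import *
p,d=capture("top"); cv2.imwrite("pics/top1.png",p); W=cloud(d,"top")
p2,d2=capture("side"); W2=cloud(d2,"side"); cv2.imwrite("pics/side1.png",p2)
for n,w in(("top",W),("side",W2)):
    x,y=w[...,0],w[...,1]
    print(n,"caddy",top(w,(x>.46)&(x<.62)&(y>-.18)&(y<.015),.055,.066))
    try:print(n,"carton",top(w,(x>.42)&(x<.54)&(y>.32)&(y<.48),.045,.06))
    except Exception as e:print(e)
# push start: caddy-frame (x=166+9.5+25, y=88)
go(.583,-.20,.2,90); print(observe()["q"])
E
```

```text
time_s: 8.57
ee_pos: [0.477, 0.4001, 0.1869]
orientation: [[-0.105, 0.994, 0.005], [0.994, 0.105, 0.004], [0.004, 0.006, -1.0]]
ft_force: [-0.4, -0.1, -0.9]
grip_width: 1.001
finger_force: 0.0
top caddy ((541, -70), (169, 119), -89.1, 61.2, 3552)
top carton ((478, 398), (114, 58), -83.8, 54.0, 1078)
side caddy ((542, -71), (173, 121), -89.2, 60.7, 2954)
side carton ((477, 397), (115, 61), -84.4, 52.9, 400)
shift [-12.12   0.87  -0.35] turn [0.   0.   0.75] rows 10.0
[-0.14288918  0.47386729 -0.84114479  1.49351514  0.35810938  1.3337429
 -0.908045  ]
```

View pics/side1.png

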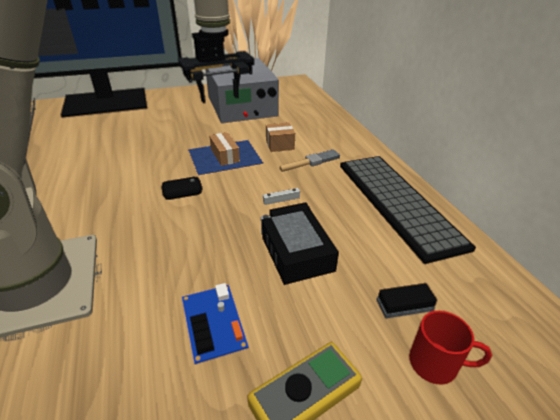

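```bash
python3 -m jog '[[[-1,0.1,0],[0,0,0.1],1],[[-2.2,0.2,0],[0,0,0.2],1],[[-12.2,0.8,0],[0,0,0.6],1],[[-12.2,0.8,0],[0,0,0.6],1],[[-12.2,0.8,0],[0,0,0.6],1],[[-12.2,0.8,0],[0,0,0.6],1],[[-12.2,0.8,0],[0,0,0.6],1],[[-12.2,0.8,0],[0,0,0.6],1],[[-12.2,0.8,0],[0,0,0.6],1],[[-12.2,0.8,0],[0,0,0.6],1],[[-12.2,0.8,0],[0,0,0.6],1],[[-12.2,0.8,0],[0,0,0.6],1],[[-12.2,0.8,0],[0,0,0.6],1],[[-12.2,0.8,0],[0,0,0.6],1]]'
python3 - <<'E'
from h import *
go(.585,-.205,.012,90.9); print(observe()["q"],observe()["grip_width"])
E
```

```text
time_s: 10.42
ee_pos: [0.5799, -0.2028, 0.1826]
orientation: [[-0.024, 1.0, 0.0], [1.0, 0.024, -0.0], [-0.0, 0.0, -1.0]]
ft_force: [0.6, 0.3, -0.7]
grip_width: 0.006
finger_force: 0.0
shift [-0.05  0.1   3.41] turn [0.   0.   0.06] rows 3.0
[ 0.72543449  0.39471734 -0.59558666  1.51987117  0.22609982  1.29640572
  0.12769005] 0.005653279889344933
```

```bash
python3 -m jog '[[[-0.05,0.1,1],[0,0,0.06],1],[[-0.05,0.1,2],[0,0,0.06],1],[[-0.05,0.1,2.8],[0,0,0.06],1],[[-0.05,0.1,3.3],[0,0,0.06],1],[[-0.05,0.1,3.4],[0,0,0.06],1],[[-0.05,0.1,3.4],[0,0,0.06],1],[[0.25,0.1,3.4],[0,0,0.06],1],[[0.5,0.1,3.4],[0,0,0.06],1],[[0.65,0.1,3.4],[0,0,0.06],1],[[0.65,0.1,3.4],[0,0,0.06],1]]'
cat >> h.py <<'E'
def arc(th,pre=0,P=(.495,.009),cy=.088,half=.0095,z=None):
    s=observe();R=np.array(s["orientation"])
    for t in th:
        a=np.radians(t);c=np.array([.166+half-pre,cy])
        p=np.array(P)+np.array([[np.cos(a),-np.sin(a)],[np.sin(a),np.cos(a)]])@c
        T=np.array([[-np.cos(a),-np.sin(a),0],[-np.sin(a),np.cos(a),0],[0,0,-1]])
        d=R.T@(np.r_[p,z or s["ee_pos"][2]]-s["ee_pos"])/.05
        r=cv2.Rodrigues(R.T@T)[0].ravel()*180/np.pi/8
        print(t,"[[%.2f,%.2f,%.2f],[%.2f,%.2f,%.2f],1]"%(*d,*r),np.round(p,3))
E
python3 - <<'E'
from h import *
arc([-89,-84,-79,-74,-69,-64,-59,-54,-49,-44,-39,-34,-29])
E
```

```text
time_s: 11.68
ee_pos: [0.5843, -0.1705, 0.0129]
orientation: [[-0.015, 1.0, 0.0], [1.0, 0.015, -0.0], [-0.0, 0.0, -1.0]]
ft_force: [0.2, -0.1, -0.3]
grip_width: 0.004
finger_force: 0.0
-89 [[0.11,0.04,0.00],[0.00,0.00,-0.02],1] [ 0.586 -0.165]
-84 [[0.28,0.34,0.00],[0.00,0.00,-0.65],1] [ 0.601 -0.156]
-79 [[0.47,0.62,0.00],[0.00,0.00,-1.27],1] [ 0.615 -0.146]
-74 [[0.69,0.88,0.00],[0.00,0.00,-1.90],1] [ 0.628 -0.135]
-69 [[0.93,1.13,0.00],[0.00,0.00,-2.52],1] [ 0.64  -0.123]
-64 [[1.19,1.35,0.00],[0.00,0.00,-3.15],1] [ 0.651 -0.11 ]
-59 [[1.47,1.55,0.00],[0.00,0.00,-3.77],1] [ 0.661 -0.096]
-54 [[1.76,1.73,0.00],[0.00,0.00,-4.40],1] [ 0.669 -0.081]
-49 [[2.07,1.88,0.00],[0.00,0.00,-5.02],1] [ 0.677 -0.066]
-44 [[2.39,2.00,0.00],[0.00,0.00,-5.65],1] [ 0.682 -0.05 ]
-39 [[2.72,2.09,0.00],[0.00,0.00,-6.27],1] [ 0.687 -0.033]
-34 [[3.06,2.15,0.00],[0.00,0.00,-6.90],1] [ 0.69  -0.016]
-29 [[3.40,2.19,0.00],[0.00,0.00,-7.52],1] [0.691 0.001]
```

```bash
python3 -m jog '[[[0.11,0.04,0],[0,0,0],1],[[0.19,0.19,0],[0,0,-0.33],1],[[0.28,0.34,0],[0,0,-0.65],1],[[0.37,0.48,0],[0,0,-0.96],1],[[0.47,0.62,0],[0,0,-1.27],1],[[0.58,0.75,0],[0,0,-1.58],1],[[0.69,0.88,0],[0,0,-1.9],1],[[0.81,1.01,0],[0,0,-2.2],1],[[0.93,1.13,0],[0,0,-2.52],1],[[1.06,1.24,0],[0,0,-2.83],1],[[1.19,1.35,0],[0,0,-3.15],1],[[1.19,1.35,0],[0,0,-3.15],1]]'
cat >> h.py <<'E'
def look(tag,fit=True):
    from scipy.optimize import minimize
    for n in("top","side"):
        p,d=capture(n);cv2.imwrite(f"pics/{n}{tag}.png",p);W=cloud(d,n)
        x,y,z=W[...,0],W[...,1],W[...,2]
        m=(np.hypot(x-.495,y-.009)<.225)&(x>.4)&(z>.054)&(z<.067)&(p.max(2)<140)
        k=cv2.morphologyEx(m.astype(np.uint8),cv2.MORPH_OPEN,np.ones((3,3)))
        nn,l,st,_=cv2.connectedComponentsWithStats(k);k=l==1+np.argmax(st[1:,4])
        print(n,"caddy",top(W,k,0,1))
E
python3 - <<'E'
from h import *
look(2); arc([-64,-59,-54,-49,-44,-39,-34,-29,-24,-19,-14,-9,-4,-1,1])
E
```

```text
time_s: 13.18
ee_pos: [0.6514, -0.1097, 0.0127]
orientation: [[-0.44, 0.898, 0.001], [0.898, 0.44, 0.001], [0.001, 0.001, -1.0]]
ft_force: [-0.0, -0.3, 0.1]
grip_width: 0.005
finger_force: 0.0
top caddy ((563, -30), (161, 120), -64.0, 61.2, 3214)
side caddy ((568, -39), (181, 123), -63.8, 60.6, 2036)
-64 [[0.01,0.01,0.00],[0.00,-0.00,-0.00],1] [ 0.651 -0.11 ]
-59 [[0.17,0.31,0.00],[0.00,-0.00,-0.63],1] [ 0.661 -0.096]
-54 [[0.37,0.59,0.00],[0.00,-0.00,-1.25],1] [ 0.669 -0.081]
-49 [[0.58,0.86,0.00],[0.00,-0.00,-1.88],1] [ 0.677 -0.066]
-44 [[0.82,1.10,0.00],[0.00,-0.00,-2.50],1] [ 0.682 -0.05 ]
-39 [[1.08,1.32,0.00],[0.00,-0.00,-3.13],1] [ 0.687 -0.033]
-34 [[1.36,1.53,0.00],[0.00,-0.00,-3.75],1] [ 0.69  -0.016]
-29 [[1.65,1.70,0.00],[0.00,-0.00,-4.38],1] [0.691 0.001]
-24 [[1.96,1.85,0.00],[0.00,-0.00,-5.00],1] [0.691 0.018]
-19 [[2.28,1.97,0.00],[0.00,-0.00,-5.63],1] [0.69  0.035]
-14 [[2.61,2.07,0.00],[0.00,-0.00,-6.25],1] [0.687 0.052]
-9 [[2.95,2.13,0.00],[0.00,-0.00,-6.88],1] [0.682 0.068]
-4 [[3.29,2.16,0.00],[0.00,-0.00,-7.50],1] [0.676 0.085]
-1 [[3.49,2.17,0.00],[0.00,-0.00,-7.88],1] [0.672 0.094]
1 [[3.63,2.17,0.00],[0.00,-0.00,-8.13],1] [0.669 0.1  ]
```

View pics/side2.png

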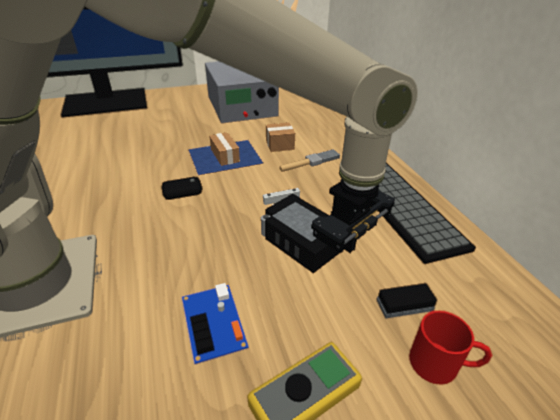

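The gripper (340,225) is pushing the caddy's end. The caddy has turned to -64° and stays at the post.

```bash
python3 -m jog '[[[0.17,0.31,0],[0,0,-0.63],1],[[0.27,0.45,0],[0,0,-0.94],1],[[0.37,0.59,0],[0,0,-1.25],1],[[0.47,0.73,0],[0,0,-1.57],1],[[0.58,0.86,0],[0,0,-1.88],1],[[0.7,0.98,0],[0,0,-2.19],1],[[0.82,1.1,0],[0,0,-2.5],1],[[1.08,1.32,0],[0,0,-3.13],1],[[1.22,1.43,0],[0,0,-3.44],1],[[1.36,1.53,0],[0,0,-3.75],1],[[1.5,1.62,0],[0,0,-4.07],1],[[1.65,1.7,0],[0,0,-4.38],1],[[1.8,1.78,0],[0,0,-4.69],1],[[1.96,1.85,0],[0,0,-5],1],[[2.12,1.91,0],[0,0,-5.32],1],[[2.28,1.97,0],[0,0,-5.63],1],[[2.44,2.02,0],[0,0,-5.94],1],[[2.61,2.07,0],[0,0,-6.25],1],[[2.78,2.1,0],[0,0,-6.56],1],[[2.78,2.1,0],[0,0,-6.56],1]]'
python3 - <<'E'
from h import *
look(3); print(observe()["q"]);arc([-11.5,-9,-6.5,-4,-1.5,0,1,2])
E
```

```text
time_s: 15.78
ee_pos: [0.6844, 0.0628, 0.0127]
orientation: [[-0.981, 0.196, 0.001], [0.196, 0.981, 0.003], [-0.0, 0.003, -1.0]]
ft_force: [6.1, 2.8, -1.7]
grip_width: 0.001
finger_force: 2.7
top caddy ((546, 58), (114, 92), -11.8, 61.2, 1088)
side caddy ((576, 37), (180, 124), -11.9, 60.6, 2195)
[ 0.38074256  0.79102576 -0.80239387  1.44495744  0.59063743  1.15489435
  0.86014157]
-11.5 [[-0.01,-0.04,-0.00],[0.02,0.00,0.01],1] [0.685 0.06 ]
-9 [[0.07,0.11,0.00],[0.02,0.00,-0.30],1] [0.682 0.068]
-6.5 [[0.16,0.26,0.00],[0.02,0.00,-0.61],1] [0.679 0.077]
-4 [[0.25,0.40,0.00],[0.02,0.01,-0.92],1] [0.676 0.085]
-1.5 [[0.35,0.54,0.00],[0.02,0.01,-1.24],1] [0.673 0.092]
0 [[0.41,0.63,0.00],[0.02,0.01,-1.42],1] [0.67  0.097]
1 [[0.46,0.68,0.00],[0.02,0.01,-1.55],1] [0.669 0.1  ]
2 [[0.50,0.73,0.00],[0.02,0.01,-1.67],1] [0.667 0.103]
```

```bash
python3 -m jog '[[[0.08,0.14,0],[0,0,-0.31],1],[[0.16,0.28,0],[0,0,-0.62],1],[[0.26,0.43,0],[0,0,-0.93],1],[[0.31,0.5,0],[0,0,-1.09],1],[[0.36,0.57,0],[0,0,-1.25],1],[[0.42,0.65,0],[0,0,-1.43],1],[[0.46,0.7,0],[0,0,-1.56],1],[[0.46,0.7,0],[0,0,-1.56],1],[[0.46,0.7,0],[0,0,-1.56],1]]'
python3 - <<'E'
from h import *
look(4)
E
```

```text
time_s: 17.0
ee_pos: [0.6692, 0.1014, 0.0129]
orientation: [[-1.0, -0.019, 0.002], [-0.019, 1.0, 0.003], [-0.002, 0.003, -1.0]]
ft_force: [6.0, 4.6, -2.2]
grip_width: 0.005
finger_force: 3.5
top caddy ((516, 90), (74, 48), 0.9, 61.3, 395)
side caddy ((570, 53), (183, 123), -0.1, 60.7, 2193)
```

View pics/side4.png

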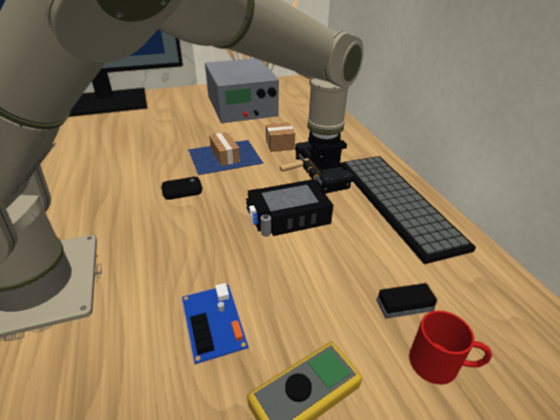

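Caddy at (290,205) is now parallel with the rail and the post is in its notch (265,225). I'll back off straight, lift and check.

```bash
python3 -m jog '[[[-0.3,0,0],[0,0,0],1],[[-0.7,0,0],[0,0,0],1],[[-0.9,0,-0.4],[0,0,0],1],[[-0.9,0,-1.4],[0,0,0],0.5],[[-0.9,0,-2.5],[0,0,0],0],[[-0.9,0,-3.5],[0,0,0],0],[[-0.9,2,-3.8],[0,0,2],0],[[-0.9,3,-3.8],[0,0,4],0],[[-0.9,4,-3.8],[0,0,4],0],[[0.5,5,-3.8],[0,0,4],0],[[2,5.5,-3.8],[0,0,6],0],[[3.5,6,-3.8],[0,0,8],0],[[3.8,6,-3.8],[0,0,10.7],0],[[3.8,6,-3.8],[0,0,10.7],0],[[3.8,6,-3.8],[0,0,10.7],0],[[3.8,6,-3.8],[0,0,10.7],0],[[3.8,6,-3.8],[0,0,10.7],0]]'
python3 - <<'E'
from h import *
look(5)
W=cloud(capture("top")[1],"top");W2=cloud(capture("side")[1],"side")
for n,w in(("top",W),("side",W2)):
    x,y,z=w[...,0],w[...,1],w[...,2]
    print("lidall",top(w,(x>.42)&(x<.72)&(y>-.06)&(y<.16),.054,.067))
    print("rail",top(w,(x>.5)&(x<.65)&(y>.1)&(y<.16),.018,.032))
    try: print("carton",top(w,(x>.42)&(x<.54)&(y>.32)&(y<.48),.045,.058))
    except Exception as e:print(e)
print(observe()["q"]); go(.477,.398,.1,95.5); go(.477,.398,.02,95.5)
E
```

```text
time_s: 19.23
ee_pos: [0.4737, 0.3957, 0.2022]
orientation: [[-0.098, 0.995, -0.001], [0.995, 0.098, -0.0], [-0.0, -0.001, -1.0]]
ft_force: [0.4, 0.4, 0.1]
grip_width: 0.998
finger_force: 0.0
top caddy ((568, 54), (178, 120), 0.1, 61.2, 3618)
side caddy ((569, 53), (181, 123), -0.2, 60.6, 2201)
lidall ((564, 54), (187, 120), 0.3, 61.1, 3641)
rail ((572, 125), (100, 15), 1.4, 26.1, 247)
carton ((477, 398), (112, 58), -84.1, 53.9, 1075)
lidall ((569, 54), (180, 125), 0.1, 60.6, 2213)
rail ((0, 0), (0, 0), 0.0, nan, 0)
carton ((477, 397), (113, 60), -84.4, 52.9, 402)
[-0.19126446  0.42833854 -0.76317213  1.47845375  0.29794892  1.35447668
 -0.87890931]
shift [0.04 0.06 2.05] turn [-0.    0.   -0.01] rows 2.0
shift [0.04 0.06 3.65] turn [-0.    0.   -0.01] rows 3.0
  return _methods._mean(a, axis=axis, dtype=dtype,
  ret = ret.dtype.type(ret / rcount)
```

View pics/top5.png

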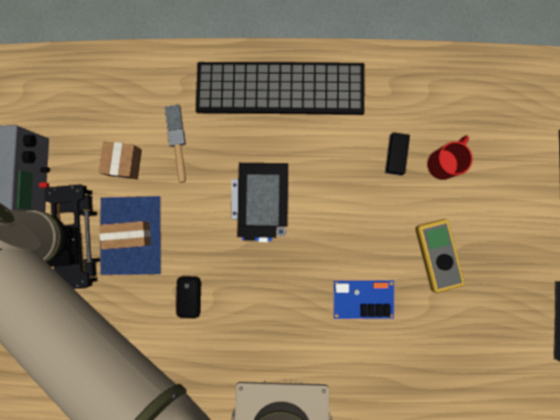

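Caddy at (263,200) lies along the rail (235,198), boards facing the robot (263,240). The carton is at (123,235) on the mat. Now I'll pick it up.

```bash
python3 -m jog '[[[0.04,0.06,1],[0,0,0],0],[[0.04,0.06,2],[0,0,0],0],[[0.04,0.06,2.9],[0,0,0],0],[[0.04,0.06,3.45],[0,0,0],0],[[0.04,0.06,3.65],[0,0,0],0],[[0.04,0.06,3.65],[0,0,0],0],[[0.04,0.06,3.65],[0,0,0],1],[[0.04,0.06,3.65],[0,0,0],1],[[0.04,0.06,3.65],[0,0,0],1],[[0.04,0.06,3.65],[0,0,0],1],[[0.04,0.06,3.65],[0,0,0],1],[[0.04,0.06,3.65],[0,0,0],1],[[0.04,0.06,3.2],[0,0,0],1],[[0.04,0.06,2.4],[0,0,0],1],[[0.04,0.06,1.4],[0,0,0],1],[[0.04,0.06,0.4],[0,0,0],1],[[0.04,0.06,0],[0,0,0],1],[[0.04,0.06,0],[0,0,0],1]]'
python3 - <<'E'
from h import *
for n in("top","side"):
    w=cloud(capture(n)[1],n);x,y,z=w[...,0],w[...,1],w[...,2]
    s=(x>.42)&(x<.54)&(y>.32)&(y<.48)&(z>.2)&(z<.25)
    if s.sum()>50: print(n,top(w,s,.2,.25))
go(.569,.054,.2,180.3); go(.569,.054,.0775,180.3)
E
```

```text
time_s: 21.68
ee_pos: [0.4772, 0.3983, 0.2037]
orientation: [[-0.093, 0.996, 0.002], [0.996, 0.093, 0.001], [0.001, 0.002, -1.0]]
ft_force: [-0.1, 0.4, -2.3]
grip_width: 0.685
finger_force: 30.0
top ((480, 375), (76, 69), 5.2, 236.5, 1071)
side ((477, 394), (113, 87), -84.5, 232.6, 743)
shift [-7.01  1.21  0.02] turn [ -0.02  -0.   -10.62] rows 8.0
shift [-7.    1.21  2.47] turn [ -0.02  -0.   -10.62] rows 8.0
```

```bash
python3 -m jog '[[[-0.4,0.1,0],[0,0,-0.6],1],[[-1,0.2,0],[0,0,-1.5],1],[[-1.7,0.3,0],[0,0,-2.5],1],[[-2.4,0.4,0],[0,0,-3.6],1],[[-3.1,0.5,0],[0,0,-4.7],1],[[-3.8,0.65,0],[0,0,-5.8],1],[[-4.5,0.8,0],[0,0,-6.9],1],[[-5.2,0.9,0],[0,0,-8],1],[[-5.9,1,0],[0,0,-9],1],[[-6.5,1.1,0],[0,0,-9.9],1],[[-6.9,1.2,0],[0,0,-10.4],1],[[-7,1.21,0.2],[0,0,-10.62],1],[[-7,1.21,0.8],[0,0,-10.62],1],[[-7,1.21,1.5],[0,0,-10.62],1],[[-7,1.21,2],[0,0,-10.62],1],[[-7,1.21,2.2],[0,0,-10.62],1],[[-7,1.21,2.2],[0,0,-10.62],1],[[-7,1.21,2.2],[0,0,-10.62],1]]'
python3 - <<'E'
from h import *
go(.569,.054,.0775,180.3)
E
```

```text
time_s: 24.02
ee_pos: [0.57, 0.0555, 0.0934]
orientation: [[-1.0, -0.005, 0.001], [-0.005, 1.0, 0.0], [-0.001, 0.0, -1.0]]
ft_force: [-0.2, 0.4, -2.1]
grip_width: 0.683
finger_force: 30.0
shift [ 0.02 -0.03  0.32] turn [ 0.    0.01 -0.  ] rows 1.0
```

```bash
python3 -m jog '[[[0.02,-0.03,0.2],[0,0,0],1],[[0.02,-0.03,0.29],[0,0,0],1],[[0.02,-0.03,0.31],[0,0,0],1],[[0.02,-0.03,0.31],[0,0,0],1],[[0.02,-0.03,0.31],[0,0,0],0.3],[[0.02,-0.03,0.31],[0,0,0],0],[[0.02,-0.03,0.31],[0,0,0],0],[[0.02,-0.03,0.31],[0,0,0],0],[[0.02,-0.03,0.31],[0,0,0],0],[[0.02,-0.03,-0.3],[0,0,0],0],[[0.02,-0.03,-1.2],[0,0,0],0],[[0.02,-0.03,-2.2],[0,0,0],0],[[0,-1,-2.2],[0,0,0],0],[[0,-2,-2.2],[0,0,0],0],[[0,-3,-2.2],[0,0,0],0],[[0,-4,-2.2],[0,0,0],0],[[0,-4,-2.2],[0,0,0],0]]'
python3 - <<'E'
from h import *
for n in("top","side"):
    p,d=capture(n);cv2.imwrite(f"pics/{n}6.png",p);w=cloud(d,n);x,y,z=w[...,0],w[...,1],w[...,2]
    b=(x>.42)&(x<.72)&(y>-.06)&(y<.16)
    for lo,hi in((.054,.067),(.1,.12)): print(n,top(w,b,lo,hi))
E
```

```text
time_s: 26.15
ee_pos: [0.5699, -0.1503, 0.2019]
orientation: [[-1.0, 0.003, -0.001], [0.003, 1.0, -0.001], [0.001, -0.001, -1.0]]
ft_force: [1.1, -0.5, -0.1]
grip_width: 1.0
finger_force: 0.0
top ((564, 54), (187, 120), 0.1, 61.0, 2322)
top ((568, 52), (109, 59), 1.0, 111.0, 1313)
side ((569, 53), (181, 123), 0.0, 60.6, 1241)
side ((569, 53), (111, 64), 1.2, 110.3, 835)
```

View pics/side6.png

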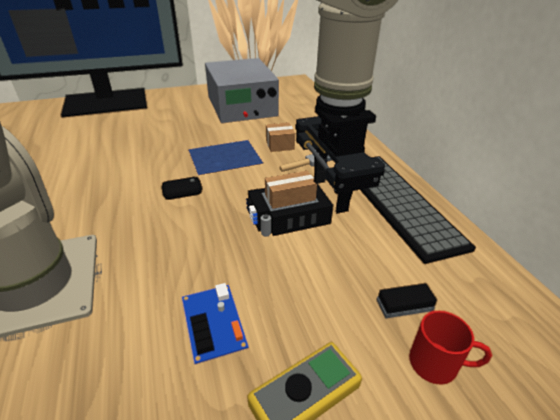

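Carton (290,190) stands centred and lengthways on the caddy's lid. The gripper (340,170) is open and clear, and the other things are where they were.

```bash
python3 -c "from plant import hand_in; print(hand_in())"
```

```text
the job is handed in; nothing more can be done
None
```

The job is done and handed in after about 26 s of robot time: the caddy is parallel to the rail to within about 1.5° with its notch at the post, and the carton stands on its lid about 2 mm off centre and 1° askew, let go; `hand_in` gave no verdict.

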